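Press the punch pliers and the strap cutter home in the sloping tool case

ROBOT

A 6-joint arm with a two-finger parallel gripper is mounted at the origin on the work surface. World frame = base frame: x ahead of the robot, y to its left, z up, the work surface at z = 0. Lengths are in m, angles in degrees, forces in N, time in s.
With the tool pointing down it reaches from about 0.325 to 0.85 m from the base axis. Payload 15.5 kg.
Tool frame: the origin (TCP) lies midway between the tips of the shut fingers; the grasp point (between the pads) lies 19 mm behind it; y points along the fingers, x is the direction in which the jaws open and shut, and the axes are right-handed (so a half turn about y gives the same grasp; the last joint's range is limited). The gripper opens to 91 mm and grips with 3 to 60 N. Pads are 32 mm wide; open, the fingers measure 118 mm over their backs; the gripper's body (76 mm by 178 mm) begins 60 mm behind the grasp point.
Start: joints at [63.913, 28.281, 77.091, -0, 74.628, -5.472], TCP at [0.22, 0.585, 0.214] pointing down, gripper open.
Joint ranges: [-166.48, 166.48], [-47.26, 123.95], [12.59, 153.08], [-70.14, 250.14], [6.76, 159.57], [-176.63, 176.63]. Speed limits (degrees/s): [108.29, 108.29, 147.25, 172.46, 172.46, 172.46].

INTERFACE

Orientations are given as a 3x3 rotation matrix whose columns are the frame's x, y, z axes.
In Python, from bench import ctrl gives the robot as it stands. The module is installed in compiled form; this text tells all that it offers. Calls block until the motion is done:
- ctrl.goto(position, orientation): joint-space move of the TCP to a pose.
- ctrl.move_l(position, vel=0.15, ori=None, contact_N=None): straight line of the TCP; ori=None keeps the orientation; vel is the mean speed in m/s. With contact_N (N) it stops when the force on the tool has changed by that much, and returns True; else False.
- ctrl.movej(angles): joint-space move.
- ctrl.command_gripper(opening): opening from 0.0 (shut) to 1.0 (fully open); the grip force is fixed at half the most; returns when the fingers have stopped.
- ctrl.sleep(seconds).
- ctrl.ik(position, orientation): joint angles nearest the present ones, or None.
- ctrl.read_camera(name): name is "scene" or "top" or "wrist"; returns the picture (420x560x3 uint8, blue, green, red); there is no depth.
- ctrl.camera_params(name): a dict with "fx", "fy", "cx", "cy" (pixels), "D" ([k1, k2, p1, p2, k3] as OpenCV has them; the pictures are not rectified), "pose" (4x4, takes a point from camera to world coordinates); the wrist camera has in their place "T_tool_cam" (4x4, takes a point from camera to tool coordinates, whose origin is the TCP and whose axes are the tool frame's). Camera axes: x right, y up, looking along -z (the intrinsics and any distortion apply to the point x, -y, -z); pixel columns grow to the right and rows downward; lengths in m; the calibration is good to about 2 mm. A picture is of the moment at which its call begins: read the wrist's pose just before it. camera_params takes no time and is no camera call.
A pose or a line that the arm cannot do raises ctrl.MotionError and nothing moves.
- ctrl.sign_off(): hands the job in, once; it reports no verdict.
Readings, each from a call of its own:
- ctrl.current_t(): time.
- ctrl.current_q(): joint angles.
- ctrl.current_dq(): joint speeds.
- ctrl.current_effort(): joint torques, N m.
- ctrl.current_tool_pos(): TCP position.
- ctrl.current_eef_rot(): TCP orientation.
- ctrl.current_contact_force(): force on the tool from outside, world axes, zero at the start.
- ctrl.current_wrist_torque(): the same for the moment, N m.
- ctrl.current_grip_width(): opening from 0.0 (shut) to 1.0 (fully open).
Only numpy, scipy, OpenCV 4.12 (cv2) and the standard library are available. Lean on these libraries where they do the work, as an engineer would, in place of code of your own. Each camera call takes 0.05 s, during which the arm holds its last target.

TASK

Put the revolving punch pliers and the wooden strap cutter, which lie on the bench to either side of the tool case, back into their own shaped cutouts in the case's sloping insert. The cutouts hold by friction, so press each tool fully home at both ends until it sits on the floor of its cutout, firmly but without ramming it, and leave the other things on the bench where they are.

Things in the scene. Friction and masses are not known exactly. Their poses are not given: they have to be found in the camera images.
- insert: Grey rigid insert of the open black tool case, fixed on a stand, face sloping 28 deg, high edge to the robot, 218 x 252 mm. Origin on the face near its middle; x up the slope, y along it (to the robot's right), z out (face z = 0). Two empty cutouts, 15 mm deep, 2 mm play all round, mouth bevelled 3 mm wide, 4 deep. Sprung tabs in their side walls near both ends. A dial gauge (12 mm proud) and a flush iron sit in it
- pliers: Revolving punch pliers lying flat, latched shut: steel, two black sleeves, 188 long, 22 mm high. Origin: under the middle; x to jaws and punch wheel, z up. Handles x = -95 to -5 mm, 46 wide, 20 high; waist x = -5 to 40, 30 wide, flat upright sides 20 high, balance point x = 18; jaws x = 40 to 93, 46 wide. Flat press spots at height 22: keeper plate x = -89 to -67, wheel at x = 66, y = 4, 34 across
- strap_cutter: Wooden strap cutter lying flat, T-shaped: handle 28 wide, 22 mm high, x = -70 to 28 mm; cross beam x = 28 to 48, y = -40 to 48, 20 high. Origin: under the handle's centre line, at the balance point; x to the beam, z up. Flat press spots at height 22: brass plate on the beam, x = 38, y = 0, 22 x 24; handle end, x = -60
- pliers_tail (a point): point on the pliers' underside, x = -85 mm
- pliers_head (a point): point on the pliers' underside, x = 85 mm
- pliers_seat_tail (a point): where pliers_tail lies when home: floor of the long upper cutout, insert (62, -85, -15) mm. Home, the pliers' x points along insert y, their origin is at insert (62, 0, -15), and only their top 7 mm stand out of the face, so that in the fingers they cannot go all the way in: grip high, let go, then press from above
- pliers_seat_head (a point): where pliers_head lies when home, insert (62, 85, -15) mm. The tabs begin to grip a tool about 5 mm down and hold it where it is let go; pushing one end past its two tabs takes 5 to 10 N, both ends at once twice that; on the floor the resistance turns hard
- strap_tail (a point): point on the strap cutter's underside, x = -60 mm
- strap_head (a point): point on the strap cutter's underside, x = 38 mm
- strap_seat_tail (a point): where strap_tail lies when home: floor of the lower T-shaped cutout, insert (-45, 0, -15) mm. Home, the strap cutter's x points along insert y, its origin is at insert (-45, 60, -15), and only the top 7 mm of its handle stand out of the face
- strap_seat_head (a point): where strap_head lies when home, insert (-45, 98, -15) mm; tabs as in the pliers' cutout, at the handle's end and at both ends of the beam
- maul: bystander: white plastic maul standing on its head, 62 mm across, 180 high; origin under its centre
- tape: bystander: roll of yellow tape lying flat, 68 mm across, 25 high; origin under its centre
- rivet_jar: bystander: glass jar with steel cap, 56 mm across, 65 high; origin under its centre
- slicker: bystander: round dark wooden edge slicker lying along its x, 120 long, 28 mm thick; origin under its middle
- snap_tin: bystander: flat round metal tin, 65 mm across, 23 high; origin under its centre
Not all that is in view belongs to the job. There is more than one size of the pliers; the one meant has the size given above.

How it is judged (in metres and radians):
At the end, for the whole second after the job is handed in: Both tools released and at rest in their cutouts: both end points of each within 4 mm of their seats and at least 13 mm below the insert's face (home is 15), standing square to the insert within 0.05 rad. No bystander shifted over 30 mm, no tool rammed (distance between pliers_tail and pliers_seat_tail below 0.004 m and distance between pliers_head and pliers_seat_head below 0.004 m and z of each of pliers_tail, pliers_head, strap_tail, strap_head in the frame of insert below -0.013 m and angle between the z axis of each of pliers, strap_cutter and the z axis of insert, either way round below 0.05 rad and linear speed of each of pliers, strap_cutter below 0.02 m/s and distance between strap_tail and strap_seat_tail below 0.004 m and distance between strap_head and strap_seat_head below 0.004 m); the robot touches nothing.
It fails at once if another thing on the bench is shifted by more than 30 mm (distance of any of maul, tape, rivet_jar, slicker, snap_tin from where it was at the start of the episode above 0.03 m).
It fails at once if a tool is rammed into the insert with more than 120 N (contact force between any of pliers, strap_cutter and insert above 120 N).
It also fails if it takes over 67 s, if anything falls off the work surface, if the arm or the gripper's body presses on something with over 40 N, if the wrist force passes 120 N, or if a joint passes its speed limit or range.

## Working session

There is one attempt and no reset: what is moved stays moved. The work goes in short steps, each a Python script; the robot and the scene stay as the last script left them, time stands still between calls to the robot, and variables do not carry over. Pictures are saved under pics/ and viewed, and the job is handed in when it is done.

```bash
mkdir -p pics; ls
python3 - <<'E'
from bench import ctrl
import cv2, numpy as np
np.set_printoptions(precision=4,suppress=True)
for n in ["scene","top","wrist"]:
    im=ctrl.read_camera(n); cv2.imwrite(f"pics/{n}0.png",im)
    p=ctrl.camera_params(n); print(n,{k:np.array(v) for k,v in p.items()})
print(ctrl.current_t(),ctrl.current_tool_pos(),ctrl.current_eef_rot(),ctrl.current_contact_force())
E
```

```text
pics
scene {'fx': array(470.0235), 'fy': array(470.0235), 'cx': array(271.7379), 'cy': array(217.8194), 'D': array([-0.1359,  0.    ,  0.    ,  0.    ,  0.    ]), 'pose': array([[ 0.1748, -0.8039,  0.5685,  1.1575],
       [ 0.9845,  0.1347, -0.1122, -0.1065],
       [ 0.0136,  0.5793,  0.815 ,  1.0721],
       [ 0.    ,  0.    ,  0.    ,  1.    ]])}
top {'fx': array(389.061), 'fy': array(389.061), 'cx': array(273.5665), 'cy': array(206.1726), 'D': array([-0.0414,  0.    ,  0.    ,  0.    ,  0.    ]), 'pose': array([[-0.017 ,  0.9922, -0.1235,  0.3283],
       [-0.9998, -0.0163,  0.0059,  0.0402],
       [ 0.0038,  0.1235,  0.9923,  1.2172],
       [ 0.    ,  0.    ,  0.    ,  1.    ]])}
wrist {'fx': array(298.3103), 'fy': array(298.3103), 'cx': array(276.6751), 'cy': array(207.2051), 'D': array([0.019, 0.   , 0.   , 0.   , 0.   ]), 'T_tool_cam': array([[ 1.    ,  0.0007, -0.0006,  0.0009],
       [-0.0008,  0.2927, -0.9562, -0.1702],
       [-0.0005,  0.9562,  0.2927,  0.0824],
       [ 0.    ,  0.    ,  0.    ,  1.    ]])}
0.15 [0.2199 0.5847 0.2135] [[ 0.3521 -0.0004 -0.936 ]
 [ 0.936  -0.0008  0.3521]
 [-0.0009 -1.      0.0001]] [ 0.198  -0.8315  0.5464]
```

View pics/scene0.png

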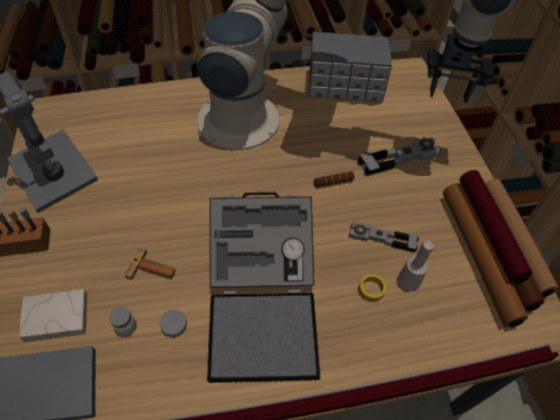

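View pics/top0.png

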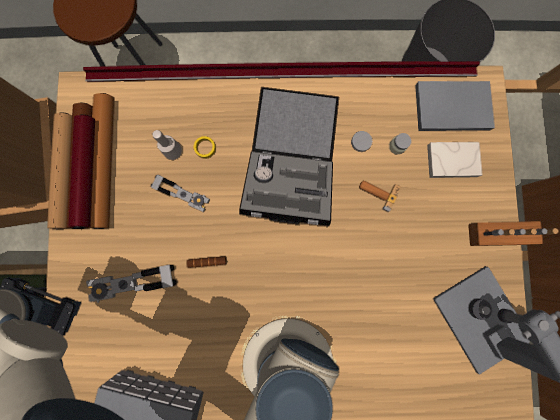

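View pics/wrist0.png

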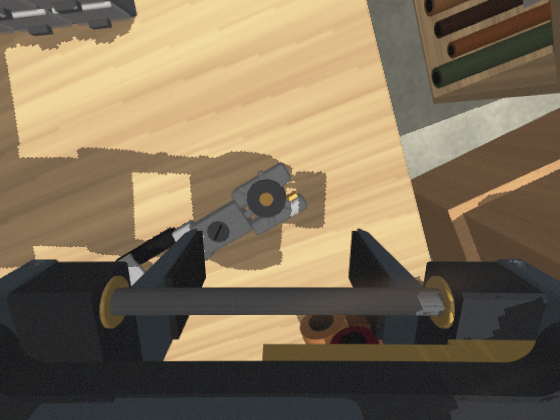

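```bash
cat > h.py <<'E'
import numpy as np, cv2
from bench import ctrl
np.set_printoptions(precision=4,suppress=True)
def K(p): return np.array([[p['fx'],0,p['cx']],[0,p['fy'],p['cy']],[0,0,1.]])
def campose(name,T=None):
    p=ctrl.camera_params(name)
    if name!='wrist': return p,np.array(p['pose'])
    return p,T@np.array(p['T_tool_cam'])
def toolT():
    T=np.eye(4);T[:3,:3]=ctrl.current_eef_rot();T[:3,3]=ctrl.current_tool_pos();return T
def ray(name,uv,T=None):
    p,P=campose(name,T)
    x=cv2.undistortPoints(np.array(uv,float).reshape(-1,1,2),K(p),np.array(p['D'],float)).reshape(-1,2)
    d=np.c_[x[:,0],-x[:,1],-np.ones(len(x))]@P[:3,:3].T
    return P[:3,3],d
def onz(name,uv,z,T=None):
    o,d=ray(name,uv,T); z=np.broadcast_to(z,len(d)); t=(z-o[2])/d[:,2]
    return o+d*t[:,None]
def proj(name,X,T=None):
    p,P=campose(name,T)
    c=(np.atleast_2d(X)-P[:3,3])@P[:3,:3]
    c=c*[1,-1,-1]
    return cv2.projectPoints(c.reshape(-1,1,3),np.zeros(3),np.zeros(3),K(p),np.array(p['D'],float))[0].reshape(-1,2)
def crop(im,x0,y0,x1,y1,f,fn):
    c=cv2.resize(im[y0:y1,x0:x1],None,fx=f,fy=f,interpolation=cv2.INTER_CUBIC); cv2.imwrite(fn,c)
E
python3 - <<'E'
from h import *
t=cv2.imread('pics/top0.png');s=cv2.imread('pics/scene0.png')
crop(t,140,170,220,215,8,'pics/c1.png')
crop(t,75,255,235,305,5,'pics/c2.png')
crop(t,230,140,410,230,4,'pics/c3.png')
crop(s,200,185,325,300,5,'pics/c4.png')
print(onz('top',[[152,180],[208,207]],.015), onz('top',[[90,290],[174,275]],.02), onz('top',[[362,184],[397,200]],0.02))
E
```

```text
[[0.5673 0.4145 0.015 ]
 [0.4787 0.2372 0.015 ]] [[0.229  0.5969 0.02  ]
 [0.2712 0.3396 0.02  ]] [[ 0.5427 -0.2452  0.02  ]
 [ 0.4904 -0.3529  0.02  ]]
```

View pics/c1.png

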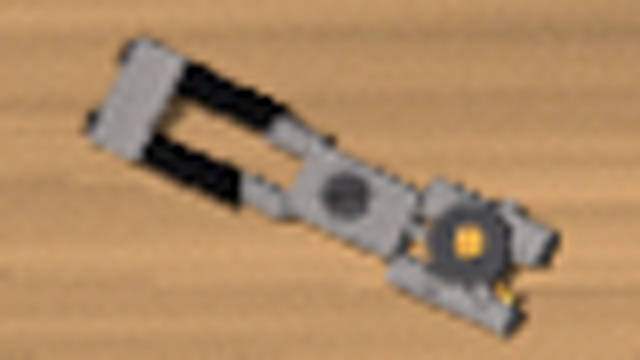

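View pics/c2.png

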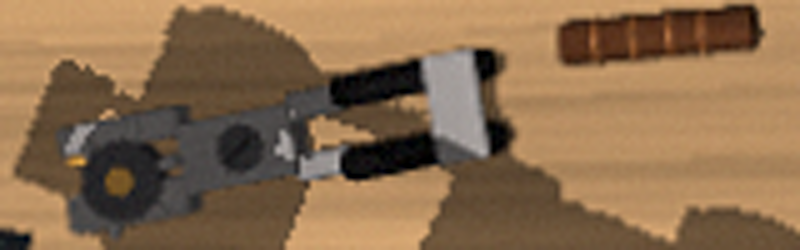

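View pics/c3.png

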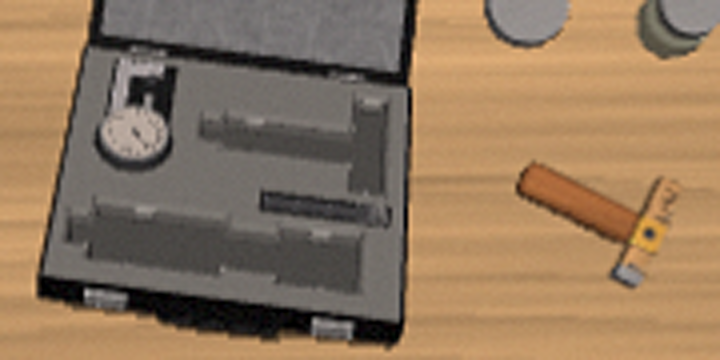

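View pics/c4.png

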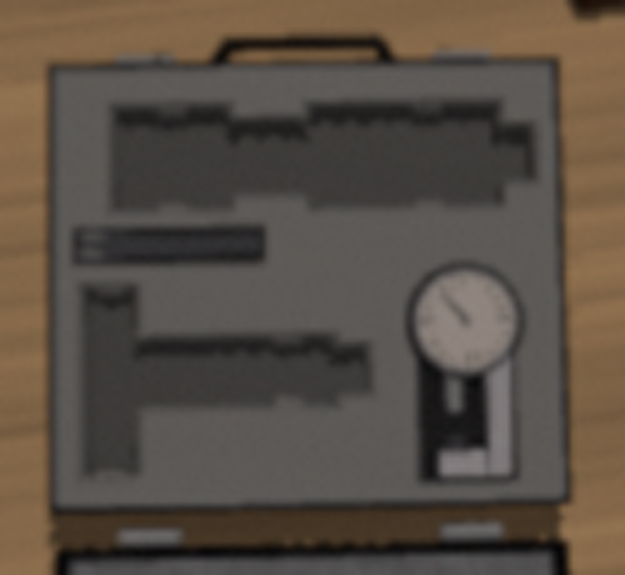

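```bash
cat >> h.py <<'E'
def tri(obs):  # list of (name,uv,T)
    A=np.zeros((3,3));b=np.zeros(3)
    for n,uv,T in obs:
        o,d=ray(n,[uv],T);d=d[0]/np.linalg.norm(d[0]);M=np.eye(3)-np.outer(d,d);A+=M;b+=M@o
    X=np.linalg.solve(A,b);return X
def insR(yaw,tilt=np.deg2rad(28)):
    c,s=np.cos(tilt),np.sin(tilt)
    R=np.array([[-c,0,s],[0,-1,0],[s,0,c]])
    cy,sy=np.cos(yaw),np.sin(yaw)
    return np.array([[cy,-sy,0],[sy,cy,0],[0,0,1]])@R
E
python3 - <<'E'
from h import *
S=[(210.4,198.6),(311,197),(313.6,285.6),(210.4,286.6)]
T=[(330.5,220.5),(240,210),(253,152),(332,162)]
X=[]
for s,t in zip(S,T):
    x=tri([('scene',s,None),('top',t,None)]);X.append(x)
    print(x,proj('scene',x)-s,proj('top',x)-t)
X=np.array(X)
print(np.linalg.norm(X[0]-X[1]),np.linalg.norm(X[1]-X[2]),np.linalg.norm(X[2]-X[3]),np.linalg.norm(X[3]-X[0]),X.mean(0))
from scipy.optimize import least_squares
def f(p,h=(109,126)):
    C=np.array([[h[0],h[1],0],[h[0],-h[1],0],[-h[0],-h[1],0],[-h[0],h[1],0]])/1000
    W=C@insR(p[3]).T+p[:3]
    return np.r_[(proj('scene',W)-S).ravel(),(proj('top',W)-T).ravel()]
r=least_squares(f,[*X.mean(0),0]);print(r.x,np.round(r.fun,1))
# candidate look poses
q=ctrl.current_q();print(q)
o=r.x[:3];R=insR(r.x[3])
Rt=np.c_[-R[:,0],-R[:,2],np.cross(-R[:,0],-R[:,2])]
for off in [(0,0,.12),(0,-.06,.12),(0,.06,.12),(0.06,-.06,.14)]:
    p=o+R@np.array(off);print(p,ctrl.ik(p,Rt), ctrl.ik(p,Rt@np.diag([-1,1,-1.])))
print(Rt)
E
```

```text
[ 0.4202 -0.122   0.1365] [[-0.9753 -0.0736]] [[-0.8799 -0.1109]]
[0.4545 0.1303 0.1326] [[-0.8825  0.0315]] [[-0.7854 -0.1517]]
[0.6494 0.0991 0.0286] [[-1.8199  0.0333]] [[-1.4119 -0.2954]]
[ 0.6117 -0.1502  0.0323] [[-0.5294 -0.0267]] [[-0.4183 -0.0456]]
0.2546065422781781 0.2231105849124318 0.25213522683244904 0.21981676411308476 [ 0.534  -0.0107  0.0825]
[ 0.5343 -0.0105  0.0836 -0.1475] [-0.5  0.4 -1.3  0.6 -1.5 -1.2 -0.2 -0.4 -1.3 -0.2 -0.1 -1.4 -1.8 -0.2
 -0.7  0.2]
[63.9144 28.3055 77.1187  0.0002 74.6301 -5.4721]
[ 0.59   -0.0188  0.1895] [ -7.8024  42.3445  59.9042   0.3176 105.7496   0.6612] None
[0.5988 0.0406 0.1895] [ -3.263   43.018   58.4564   2.5377 106.4129   5.3033] [  -3.263    43.018    58.4564    2.5377  106.4129 -174.6967]
[ 0.5812 -0.0781  0.1895] [-12.3786  42.0832  60.4646  -1.9101 105.3883  -3.9738] [-12.3786  42.0832  60.4646  -1.9101 105.3883 176.0262]
[0.5557 0.047  0.2354] [ -2.9479  37.1693  63.2384   2.7065 107.4642   5.6773] [  -2.9479   37.1693   63.2384    2.7065  107.4642 -174.3227]
[[ 0.8734 -0.4644  0.147 ]
 [-0.1298  0.069   0.9891]
 [-0.4695 -0.8829  0.    ]]
```

Run:
```python
from h import *
print('maul',onz('top',[[155,134],[172,152]],[.18,.0]), 'tape',onz('top',[[204,147]],.02))
px=np.array([-.447,-.894,0]);py=np.array([.894,-.447,0]);z=np.array([0,0,1.])
R=np.c_[py,-z,-px]
tgt=np.array([.523,.326,.02])
p=tgt-R@np.array([0,.12,.07]);print(p,ctrl.ik(p,R))
ctrl.goto(p,R)
ctrl.sleep(.2)
T=toolT();im=ctrl.read_camera('wrist');cv2.imwrite('pics/w1.png',im);np.save('w1.npy',T)
print(ctrl.current_t(),T,proj('wrist',tgt,T))
```

```text
maul [[0.6636 0.358  0.18  ]
 [0.6607 0.3566 0.    ]] tape [[0.6697 0.2501 0.02  ]]
[0.4917 0.2634 0.14  ] [22.0456 27.7815 91.7274 -0.     60.4911 48.6106]
1.975 [[ 0.8951  0.0002  0.4459  0.4915]
 [-0.4459  0.0001  0.8951  0.2641]
 [ 0.0001 -1.      0.0002  0.1401]
 [ 0.      0.      0.      1.    ]] [[276.5754 132.4723]]
```

View pics/w1.png

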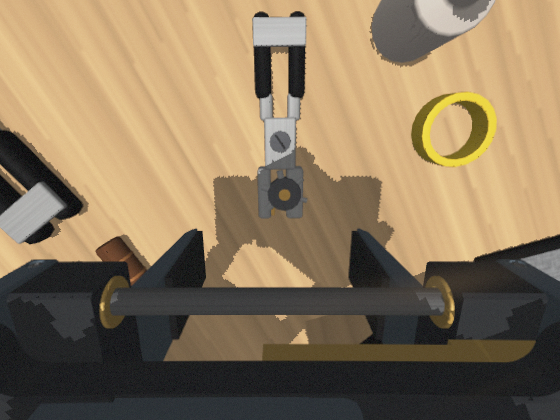

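Run:
```python
from h import *
im=cv2.imread('pics/w1.png'); crop(im,230,0,340,230,2.6,'pics/w1a.png')
c=cv2.resize(im[0:120,230:340],None,fx=5,fy=5,interpolation=2);d=cv2.resize(im[105:225,230:340],None,fx=5,fy=5,interpolation=2)
E=np.hstack([c,d])[:, :];cv2.imwrite('pics/w1a.png',cv2.resize(E,None,fx=.72,fy=.72,interpolation=cv2.INTER_AREA))
```

```text
(no output)
```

View pics/w1a.png

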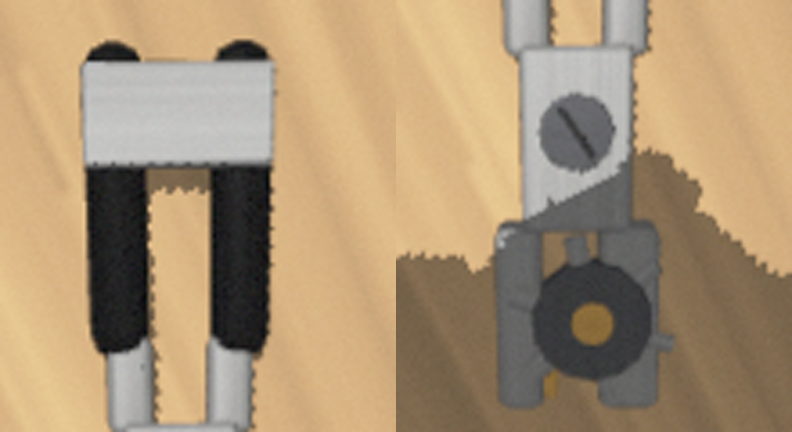

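Run:
```python
from h import *
from scipy.optimize import least_squares
T=np.load('w1.npy')
M=np.array([[-89,-23,22],[-89,23,22],[-67,-23,22],[-67,23,22],[-5,-15,20],[-5,15,20],[40,15,20],[40,-15,20],[66,4,22]])/1000
U=np.array([[253.1,17.2],[305.8,17.2],[253.9,45.8],[305.8,45.8],[264.7,118.1],[295.6,119],[295.6,167.5],[265.6,166.7],[284.4,193.9]])-.3
def W(p,M):
    c,s=np.cos(p[2]),np.sin(p[2]);return M@np.array([[c,-s,0],[s,c,0],[0,0,1]]).T+[p[0],p[1],0]
r=least_squares(lambda p:(proj('wrist',W(p,M),T)-U).ravel(),[.52,.32,-2.03])
print(r.x,np.rad2deg(r.x[2]),np.round(r.fun.reshape(-1,2),1))
np.save('pl.npy',r.x)
# check sizes, free plane
X=[onz('wrist',[u],m[2],T)[0] for u,m in zip(U,M)]
X=np.array(X);print('len plate-wheel',np.linalg.norm((X[0]+X[1])/2-(X[6]+X[7])/2),'expect .129')
print(onz('wrist',[[U[4][0],U[4][1]],[U[5][0],U[5][1]]],.02,T))
# check in top camera
print(proj('top',W(r.x,M)))
i=cv2.imread('pics/top0.png')
for u in proj('top',W(r.x,M)): i[int(round(u[1])),int(round(u[0]))]=(0,0,255)
crop(i,140,170,220,215,8,'pics/c1b.png')
```

```text
[ 0.5286  0.3303 -2.0254] -116.04961198887571 [[-0.8 -1.5]
 [ 1.3 -2. ]
 [-0.8 -0.5]
 [ 0.7 -1. ]
 [-0.7  2.3]
 [ 0.6  1.1]
 [ 0.1  0.7]
 [-0.6  1.7]
 [ 0.1  0.7]]
len plate-wheel 0.1265738859022931 expect .129
[[0.5188 0.3429 0.02  ]
 [0.5442 0.3293 0.02  ]]
[[149.3061 185.9922]
 [156.0202 172.9029]
 [155.5228 188.9325]
 [162.221  175.8139]
 [174.4664 195.0568]
 [178.7969 186.4619]
 [191.6317 192.4892]
 [187.3243 201.1217]
 [197.3861 199.0626]]
```

View pics/c1b.png

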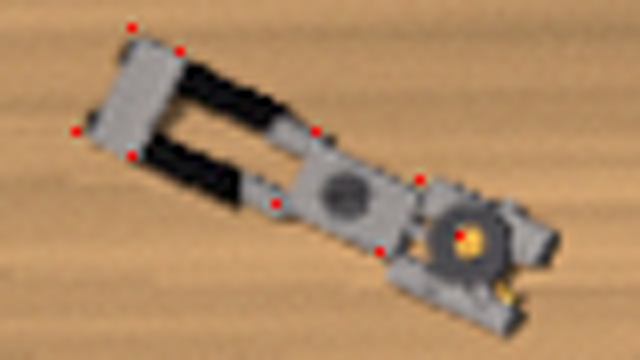

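Run:
```python
from h import *
o=np.array([.5343,-.0105,.0836]);R=insR(-.1475)
Rt=np.c_[-R[:,0],-R[:,2],R[:,1]*-1]
assert abs(np.linalg.det(Rt)-1)<1e-6
p=o-Rt@np.array([0,.165,.065]);print(p,ctrl.ik(p,Rt))
ctrl.goto(p,Rt); ctrl.sleep(.2)
T=toolT();im=ctrl.read_camera('wrist');cv2.imwrite('pics/w2.png',im);np.save('w2.npy',T)
print(ctrl.current_t())
px=np.array([-.44,-.9,0]);px/=np.linalg.norm(px);z=np.array([0,0,1.]);py=np.cross(z,px)
R2=np.c_[py,-z,-px];tgt=np.array([.51,-.30,.02])
p=tgt-R2@np.array([0,.12,.07]);print(p,ctrl.ik(p,R2))
ctrl.move_l(toolT()[:3,3]+[0,0,.06]) if False else None
ctrl.goto(p,R2);ctrl.sleep(.2)
T=toolT();im=ctrl.read_camera('wrist');cv2.imwrite('pics/w3.png',im);np.save('w3.npy',T)
print(ctrl.current_t())
```

```text
[ 0.6014 -0.0862  0.2293] [-12.6402  42.2169  53.8591  -2.1174 111.847   -4.4884]
3.6417
[ 0.4793 -0.3629  0.14  ] [-42.8225  30.8533  85.4994  -0.      63.6473 -16.769 ]
5.1
```

View pics/w2.png

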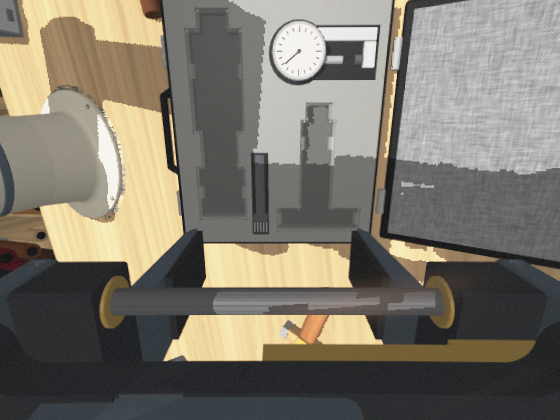

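View pics/w3.png

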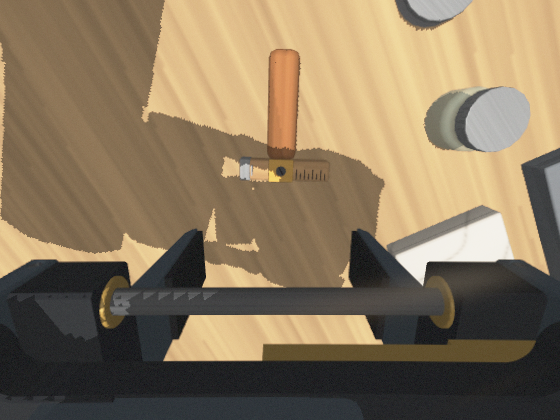

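Run:
```python
from h import *
im=cv2.imread('pics/w2.png'); im=cv2.convertScaleAbs(im,alpha=1.5,beta=20)
crop(im,175,0,275,150,4,'pics/a.png');crop(im,175,130,380,250,3.9,'pics/b.png');crop(im,290,90,390,240,4,'pics/c.png')
a=cv2.imread('pics/a.png');c=cv2.imread('pics/c.png');cv2.imwrite('pics/ac.png',np.hstack([a,c]))
im=cv2.imread('pics/w3.png');crop(im,225,35,345,195,3.7,'pics/w3c.png')
```

```text
(no output)
```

View pics/ac.png

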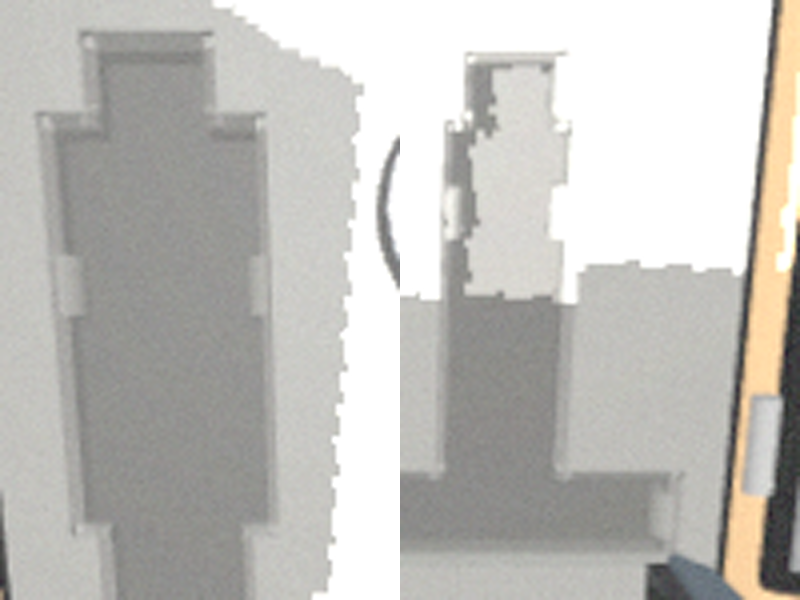

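View pics/b.png

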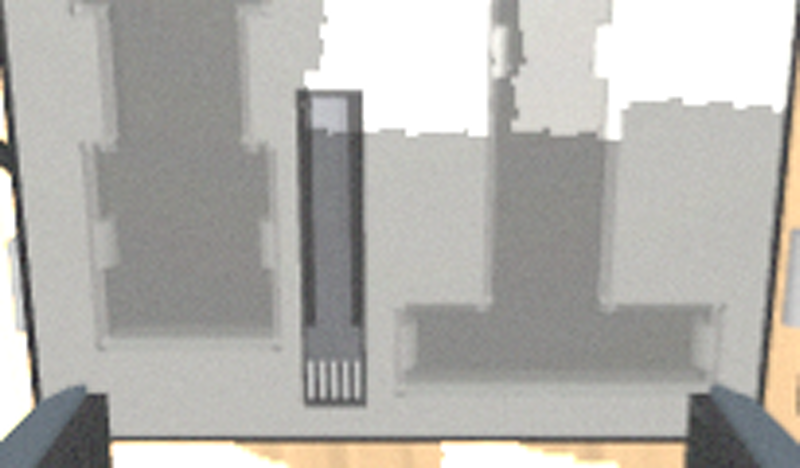

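View pics/w3c.png

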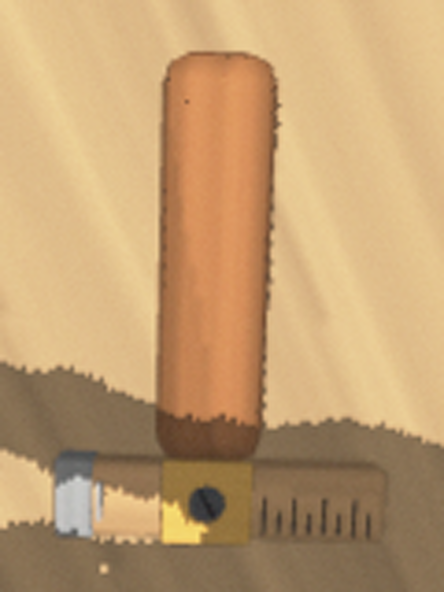

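```bash
cat >> h.py <<'E'
def outline(g): # mouth outline grown by g mm, insert xy mm
    h=23+g;w=15+g
    pl=[(62+h,-97+2-g),(62+h,-5+g),(62+w,-5+g),(62+w,40-g),(62+h,40-g),(62+h,93+g),(62-h,93+g),(62-h,40-g),(62-w,40-g),(62-w,-5+g),(62-h,-5+g),(62-h,-95-g)]
    k=14+g
    st=[(-45+k,-10-g),(-45+k,88-g),(-5+g,88-g),(-5+g,108+g),(-93-g,108+g),(-93-g,88-g),(-45-k,88-g),(-45-k,-10-g)]
    return pl,st
E
python3 - <<'E'
from h import *
from scipy.optimize import least_squares
T=np.load('w2.npy')
M=[(90,-100),(34,-100),(90,0),(34,0),(90,35),(34,35),(90,98),(34,98),(0,83),(-26,83),(-64,83),(-98,83),(0,113),(-26,-15),(-64,-15),(109,126),(-109,126)]
U=[(185,28.3),(241.3,28.8),(193.8,133),(243.8,131.8),(196.8,167.2),(246,167.2),(200.6,219),(246.3,219),(276.3,208.2),(300,208.2),(333,208.2),(360.4,208.2),(277.6,230.5),(301.3,120.5),(332.5,120.5),(184.7,242.3),(369.9,242.3)]
M=np.c_[np.array(M,float),np.zeros(len(M))]/1000;U=np.array(U)-.3
w=np.ones(len(M));w[-2:]=0
f=lambda p:((proj('wrist',M@insR(p[3],np.deg2rad(28)+p[4] if len(p)>4 else np.deg2rad(28)).T+p[:3],T)-U)*w[:,None]).ravel()
r=least_squares(f,[.5343,-.0105,.0836,-.1475],loss='soft_l1');print(r.x);print(np.round(f(r.x).reshape(-1,2),1).tolist())
r5=least_squares(f,[.5343,-.0105,.0836,-.1475,0],loss='soft_l1');print(r5.x,np.rad2deg(r5.x[4]));print(np.round(f(r5.x).reshape(-1,2),1).tolist())
np.save('ins.npy',r.x)
im=cv2.imread('pics/w2.png');im=cv2.convertScaleAbs(im,alpha=1.5,beta=20);big=cv2.resize(im[0:250,170:390],None,fx=3,fy=3,interpolation=2)[:600] if 0 else cv2.resize(im[0:250,170:390],None,fx=2.4,fy=2.4,interpolation=2)
for g,z,col in ((5,0,(0,0,255)),(2,-15,(255,0,0))):
    for o in outline(g):
        X=np.array([(a,b,z) for a,b in o])/1000@insR(r.x[3]).T+r.x[:3]
        u=(proj('wrist',X,T)-[170,0])*2.4
        cv2.polylines(big,[np.round(u).astype(int)],True,col,1)
cv2.imwrite('pics/ov.png',big)
# top/scene consistency
for n in('scene','top'):
    C=np.array([[109,126,0],[109,-126,0],[-109,-126,0],[-109,126,0]])/1000@insR(r.x[3]).T+r.x[:3];print(n,proj(n,C).tolist())
# strap
T=np.load('w3.npy')
# crop off 225,35 f3.7
c=lambda x,y:(x/3.7+225,y/3.7+35)
M2=np.array([[-40,28.,20],[48,28,20],[48,48,20],[-40,48,20],[-12,26,22],[12,26,22],[-12,50,22],[12,50,22]])
M2=np.array([[48,-40,20],[48,48,20],[28,48,20],[28,-40,20],[0,-14,11],[0,14,11],[-70,0,14],[38,0,22]])/1000
E
```

```text
[ 0.5357 -0.0091  0.0856 -0.1498]
[[-0.1, 0.2], [0.9, 0.2], [-0.3, 1.1], [1.5, 2.5], [-0.8, -0.9], [0.2, -0.7], [-0.4, 0.6], [1.4, 0.7], [0.2, -0.6], [-1.2, -0.5], [-1.6, -0.5], [0.2, -0.4], [-1.2, 1.1], [-0.3, -0.5], [4.1, -0.5], [0.0, -0.0], [-0.0, -0.0]]
[ 0.5357 -0.009   0.0861 -0.1486 -0.0186] -1.0681651150281866
[[-0.0, 0.5], [0.6, 0.1], [-0.2, 0.9], [1.3, 2.4], [-0.7, -1.1], [0.0, -0.8], [-0.3, 0.2], [1.3, 0.5], [0.1, -0.6], [-1.3, -0.4], [-1.5, -0.2], [0.6, -0.0], [-1.3, 1.1], [-0.4, -0.7], [4.2, -0.7], [0.0, -0.0], [-0.0, 0.0]]
scene [[210.5052777830919, 198.7576756648604], [310.4970369137849, 197.5123922717442], [312.78911920480823, 284.50462689984255], [210.6478769543972, 286.15026874256495]]
top [[328.6841985665183, 219.86746419046355], [239.24272265725534, 207.95312921734936], [250.84757250634087, 151.15626979223646], [331.0095927911202, 161.7095761581409]]
```

View pics/ov.png

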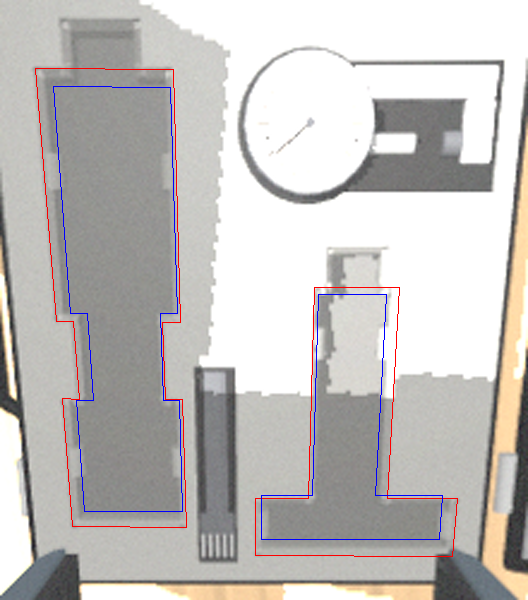

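Run:
```python
from h import *
from scipy.optimize import least_squares
T=np.load('w3.npy')
c=lambda x,y:(x/3.7+225-.3,y/3.7+35-.3)
M=np.array([[27,-12,22],[27,12,22],[49,12,22],[49,-12,22],[38,-40,18],[38,48,18]])/1000
U=np.array([c(161,460),c(250,462),c(250,545),c(161,543),c(54,500),c(386,502)])
def W(p,M):
    k,s=np.cos(p[2]),np.sin(p[2]);return M@np.array([[k,-s,0],[s,k,0],[0,0,1]]).T+[p[0],p[1],0]
# handle mid-line: direction constraint via edge midpoints at z=14
Mh=np.array([[-65,0,14],[10,0,14]])/1000
Uh=np.array([c(221,70),c(212,400)])
def f(p):
    a=(proj('wrist',W(p,M),T)-U);a[4:,1]=0
    b=(proj('wrist',W(p,Mh),T)-Uh);b[:,1]=0
    e=proj('wrist',W(p,np.array([[-.07,0,.012]])),T)[0,1]-c(0,52)[1]
    return np.r_[a.ravel(),b.ravel(),e]
r=least_squares(f,[.51,-.3,-2.03]);print(r.x,np.rad2deg(r.x[2]),np.round(r.fun,1).tolist())
np.save('st.npy',r.x)
im=cv2.imread('pics/w3.png')[35:235,215:355];big=cv2.resize(im,None,fx=3,fy=3,interpolation=2)
for z in (20,):
    P=np.array([(-70,-14,z),(28,-14,z),(28,-40,z),(48,-40,z),(48,48,z),(28,48,z),(28,14,z),(-70,14,z)])/1000
    cv2.polylines(big,[np.round((proj('wrist',W(r.x,P),T)-[215,35])*3).astype(int)],True,(0,0,255),1)
cv2.imwrite('pics/ov3.png',big)
top=cv2.imread('pics/top0.png');b=cv2.resize(top[170:220,350:410],None,fx=8,fy=8,interpolation=2)
cv2.polylines(b,[np.round((proj('top',W(r.x,P))-[350,170])*8).astype(int)],True,(0,0,255),1)
cv2.imwrite('pics/ov4.png',np.hstack([cv2.resize(b,(480,400)) ,np.zeros((400,10,3),np.uint8),cv2.resize(big,(280,400))]))
```

```text
[ 0.5164 -0.3004 -2.0568] -117.84580404440298 [0.1, -0.2, 1.0, 0.1, -0.1, 0.1, -0.5, -0.1, 0.4, 0.0, -0.1, 0.0, -0.0, 0.0, -0.7, 0.0, 0.1]
```

View pics/ov4.png

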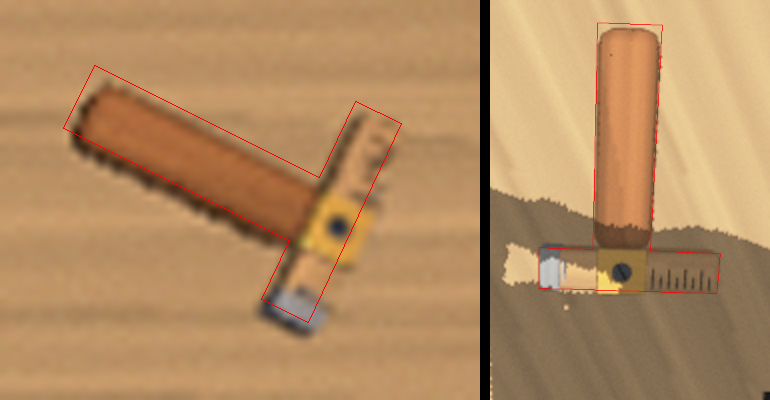

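```bash
cat >> h.py <<'E'
ins=np.load('ins.npy');iR=insR(ins[3]);iO=ins[:3]
def I(x,y,z): return iO+iR@(np.array([x,y,z])/1000)
Rhome=np.c_[-iR[:,0],-iR[:,2],-iR[:,1]]
def toI(P): return iR.T@(np.asarray(P)-iO)*1000
def flatR(yaw):
    px=np.array([np.cos(yaw),np.sin(yaw),0]);z=np.array([0,0,1.]);return np.c_[np.cross(z,px),-z,-px]
def st(tag):
    f=np.array(ctrl.current_contact_force());p=toI(ctrl.current_tool_pos())
    print(tag,'t%.2f'%ctrl.current_t(),'tcpI',np.round(p,1),'F_I',np.round(iR.T@f,1),'w%.3f'%ctrl.current_grip_width())
E
python3 - <<'E'
from h import *
s=np.load('st.npy');R=flatR(s[2])
h=.009
for d in (.06,h): print(ctrl.ik([s[0],s[1],d],R))
print(ctrl.ik(I(-45,60,60),Rhome))
ctrl.goto([s[0],s[1],.05],R)
ctrl.move_l([s[0],s[1],h],vel=.08,contact_N=10)
st('down');print(ctrl.current_tool_pos())
ctrl.command_gripper(0.0)
st('closed')
ctrl.move_l([s[0],s[1],.17],vel=.2)
st('up')
ctrl.goto(I(-45,60,35),Rhome)
st('hover')
for n in('wrist','scene'):cv2.imwrite(f'pics/h_{n}.png',ctrl.read_camera(n))
np.save('wh.npy',toolT())
E
```

```text
[-35.9161  36.5554  89.9234  -0.      53.5212  -8.0703]
[-35.9161  40.8454  91.5934  -0.      47.5613  -8.0703]
[-12.2362  46.948   61.7896  -1.7378  99.2098  -3.5071]
down t6.30 tcpI [-57.5 291.  -56.2] F_I [0.  0.5 0.5] w0.994
[ 0.5164 -0.3005  0.009 ]
closed t7.28 tcpI [-57.5 290.9 -56.3] F_I [ 0.6  0.4 -0. ] w0.302
up t8.24 tcpI [ 18.1 290.6  84.6] F_I [-1.2 -0.3 -1.5] w0.307
hover t9.22 tcpI [-45.   61.2  35.1] F_I [-1.1  0.1 -1.7] w0.305
```

View pics/h_wrist.png

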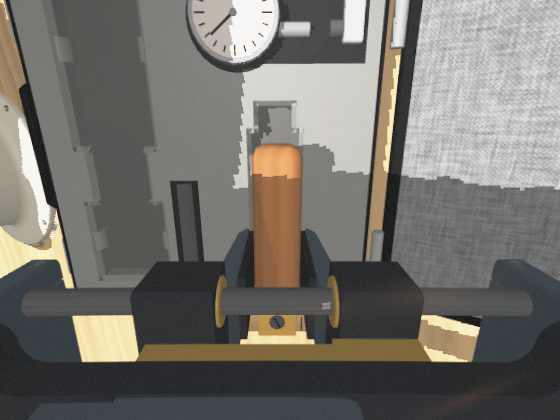

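Run:
```python
from h import *
im=cv2.imread('pics/h_scene.png');crop(im,195,120,335,300,3.3,'pics/hs.png')
im=cv2.imread('pics/h_wrist.png');im=cv2.convertScaleAbs(im,alpha=1.5,beta=20);T=np.load('wh.npy');Rm=np.c_[-Rhome[:,2],Rhome[:,0],-Rhome[:,1]]
# strap predicted in hand: origin at TCP + 9mm below along -z_tool
b=cv2.resize(im[60:330,180:400],None,fx=2.2,fy=2.2,interpolation=2)
P=np.array([(-70,-14,20),(28,-14,20),(28,-40,20),(48,-40,20),(48,48,20),(28,48,20),(28,14,20),(-70,14,20)])/1000-[0,0,.009]
Rt=T[:3,:3];Rm=np.c_[-Rt[:,2],Rt[:,0],-Rt[:,1]]
cv2.polylines(b,[np.round((proj('wrist',P@Rm.T+T[:3,3],T)-[180,60])*2.2).astype(int)],True,(0,0,255),1)
for o in outline(5):
    X=np.array([I(a,c,0) for a,c in o]);cv2.polylines(b,[np.round((proj('wrist',X,T)-[180,60])*2.2).astype(int)],True,(255,0,0),1)
cv2.imwrite('pics/hw.png',b)
```

```text
(no output)
```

View pics/hw.png

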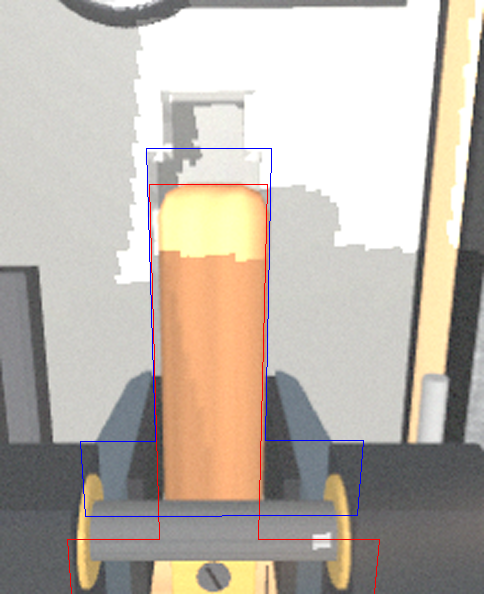

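View pics/hs.png

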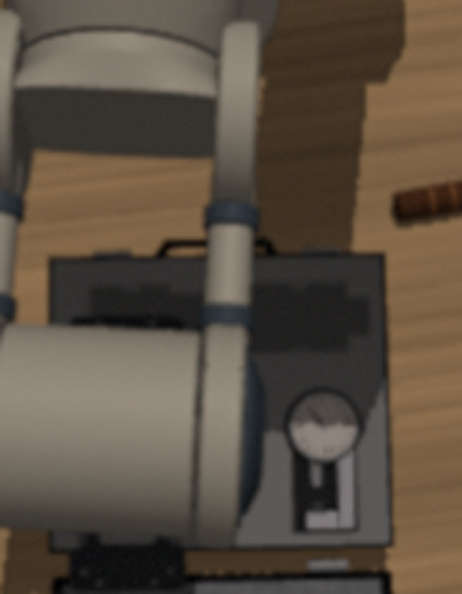

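Run:
```python
from h import *
T=np.eye(4)
# tool coords: strap local (x,y,z)-> tool (y, -(z-9), -x)
S=lambda x,y,z:np.array([y,-(z-9),-x])/1000
print('screw',proj('wrist',S(38,0,22),T),'obs 277,322')
print('tail',proj('wrist',[S(-70,0,14),S(-30,0,22),S(-30,-14,12),S(-30,14,12)],T))
print('fingertip open',proj('wrist',[[-.0455,0,.016],[.0455,0,.016]],T),'obs 204,350 row232')
print('closed at grip',proj('wrist',[[-.014,0,.016],[.014,0,.016]],T))
im=cv2.imread('pics/h_wrist.png');im=cv2.convertScaleAbs(im,alpha=1.6,beta=40);crop(im,225,130,335,345,2.75,'pics/hw2.png')
```

```text
screw [[274.8904 320.6429]] obs 277,322
tail [[274.5924 142.8664]
 [274.666  217.2198]
 [251.0304 211.7479]
 [298.4886 211.7296]]
fingertip open [[200.5346 232.0421]
 [349.0919 231.9748]] obs 204,350 row232
closed at grip [[252.0007 231.9924]
 [297.662  231.9717]]
```

View pics/hw2.png

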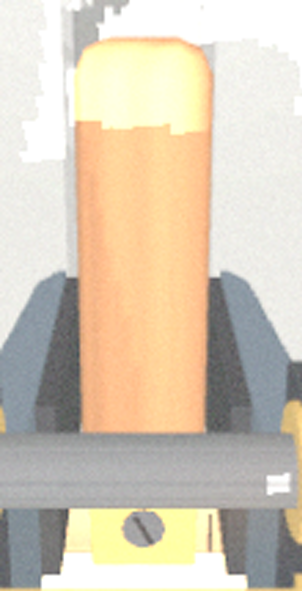

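Run:
```python
from h import *
st('now')
X,Y=-43.5,59.7
ctrl.move_l(I(X,Y,14),vel=.06,ori=Rhome)   # underside 5 mm above face
st('pre')
for z in (9,7,5,3.5,2,1):
    c=ctrl.move_l(I(X,Y,z),vel=.03,contact_N=22); st(f'z{z} {c}')
    if c: break
cv2.imwrite('pics/p_wrist.png',ctrl.read_camera('wrist'))
```

```text
now t9.32 tcpI [-44.8  61.7  35.8] F_I [-0.9  0.7 -1.8] w0.306
pre t9.82 tcpI [-43.3  59.7  13.8] F_I [-0.3 -0.3 -0.9] w0.306
z9 False t10.13 tcpI [-43.5  59.7   8.9] F_I [-0.9  0.8 -2.3] w0.309
z7 False t10.38 tcpI [-43.6  59.7   7.1] F_I [-1.2  0.1 -1.1] w0.303
z5 False t10.63 tcpI [-43.8  59.8   5.3] F_I [-2.8 -0.1  3.3] w0.304
z3.5 False t10.88 tcpI [-43.8  59.8   4.1] F_I [-1.9 -0.2  6.3] w0.304
z2 False t11.13 tcpI [-43.8  59.7   2.6] F_I [-2.1  1.2  8.6] w0.302
z1 False t11.38 tcpI [-43.9  59.8   2.3] F_I [ 0.4 -0.6 13.5] w0.305
```

View pics/p_wrist.png

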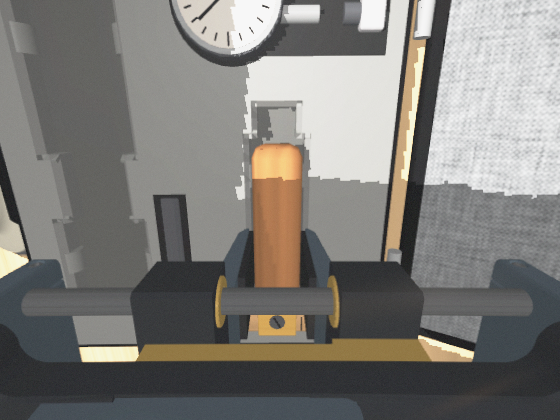

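```bash
cat >> h.py <<'E'
def press(x,y,zt,F=25,tag='',z0=26,v=.03,Rr=None):
    R_=Rhome if Rr is None else Rr
    ctrl.move_l(I(x,y,z0),vel=.15,ori=R_)
    c=ctrl.move_l(I(x,y,zt),vel=v,contact_N=F); st(f'press {tag} {c}')
    ctrl.move_l(I(x,y,z0),vel=.15)
    return c
E
python3 - <<'E'
from h import *
ctrl.command_gripper(.6); st('open')
p=toI(ctrl.current_tool_pos())
ctrl.move_l(I(p[0],p[1],30),vel=.12)
ctrl.command_gripper(0.0); st('shut')
X=-43.8
ctrl.move_l(I(X,98,26),vel=.15,ori=Rhome)
ctrl.move_l(I(X,98,20),vel=.05);st('free')
press(X,98,11,25,'head11')
press(X,0,10,25,'tail10')
E
```

```text
open t12.03 tcpI [-45.2  59.9   2.5] F_I [-8.5  0.7 11.8] w0.599
shut t13.32 tcpI [-45.2  59.9  30. ] F_I [-0.1 -0.1 -0.6] w0.004
free t14.00 tcpI [-43.6  97.5  19.5] F_I [-0.6 -1.3  1.1] w0.007
press head11 False t14.90 tcpI [-43.8  98.1  10.9] F_I [-0.5  1.   2.5] w0.008
press tail10 False t16.63 tcpI [-43.7   0.2   9.9] F_I [ 0.3  0.1 -0.4] w0.005
```

Run:
```python
from h import *
np.save('wa.npy',toolT());im=ctrl.read_camera('wrist');cv2.imwrite('pics/a_wrist.png',im)
im=ctrl.read_camera('scene');crop(im,195,180,335,300,5,'pics/a_scene.png')
st('')
```

```text
t16.99 tcpI [-43.7   0.   25.6] F_I [-0.7 -0.4 -0.6] w0.003
```

View pics/a_wrist.png

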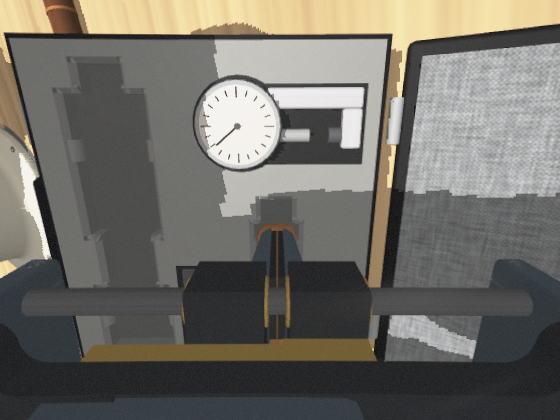

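View pics/a_scene.png

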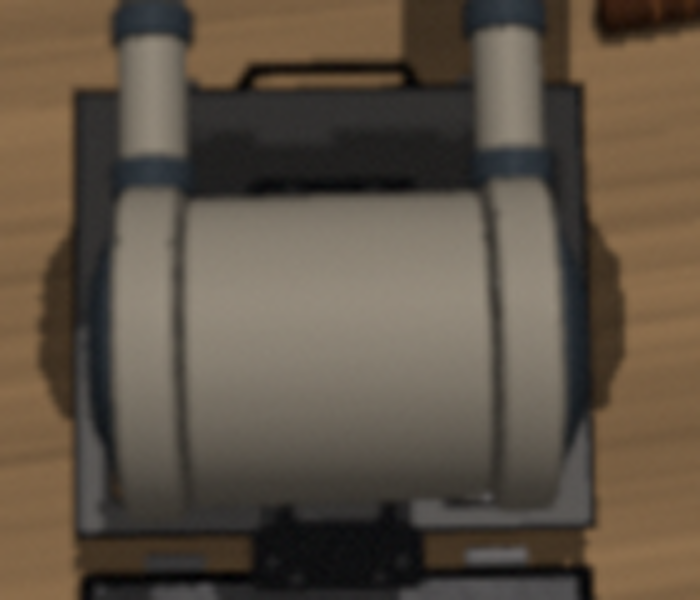

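Run:
```python
from h import *
X=-43.8
for z in (9,8,7,6,5,4):
    c=ctrl.move_l(I(X,0,z),vel=.03 if z<9 else .1,contact_N=25);st(f'tail z{z} {c}')
    if c or np.linalg.norm(ctrl.current_contact_force())>14: break
ctrl.move_l(I(X,0,24),vel=.15)
ctrl.move_l(I(X,98,24),vel=.15)
for z in (12,10,9,8,7,6,5,4):
    c=ctrl.move_l(I(X,98,z),vel=.03 if z<12 else .1,contact_N=25);st(f'head z{z} {c}')
    if c or np.linalg.norm(ctrl.current_contact_force())>18: break
ctrl.move_l(I(X,98,24),vel=.15)
```

```text
tail z9 True t17.23 tcpI [-44.4   0.    9.4] F_I [-0.4  0.3  9.1] w0.002
head z12 False t18.55 tcpI [-43.5  97.2  11.5] F_I [-0.2  0.4 -0. ] w0.007
head z10 False t18.80 tcpI [-43.9  97.8  10.2] F_I [ 0.5 -0.   0.7] w0.005
head z9 False t19.05 tcpI [-43.9  98.    9.5] F_I [ 0.1 -0.9  4.9] w0.005
head z8 False t19.30 tcpI [-44.   98.    9.4] F_I [ 4.4 -1.2 16.2] w0.009
head z7 False t19.55 tcpI [-44.   98.    9.4] F_I [ 8.7 -1.  26.5] w0.005
```

Run:
```python
from h import *
X=-43.8
ctrl.move_l(I(X,0,20),vel=.15);
ctrl.move_l(I(X,0,11),vel=.08)
for z in (9.4,8.4,7.4,6.9):
    c=ctrl.move_l(I(X,0,z),vel=.03,contact_N=25);st(f'tail z{z} {c}')
    if c or np.linalg.norm(ctrl.current_contact_force())>24: break
ctrl.move_l(I(X,0,14),vel=.15)
ctrl.move_l(I(0,-20,10),vel=.15)
c=ctrl.move_l(I(0,-20,-2),vel=.03,contact_N=10);st(f'face {c}')
ctrl.move_l(I(0,-20,60),vel=.2)
for n in('wrist','scene','top'):cv2.imwrite(f'pics/b_{n}.png',ctrl.read_camera(n))
np.save('wb.npy',toolT())
```

```text
tail z9.4 False t21.12 tcpI [-43.9   0.2   9.5] F_I [-0.1 -0.   0.6] w0.005
tail z8.4 False t21.38 tcpI [-43.9   0.1   9.3] F_I [2.9 1.1 8.1] w0.002
tail z7.4 False t21.62 tcpI [-44.    0.1   9.3] F_I [ 6.4  0.5 18.6] w0.001
tail z6.9 False t21.88 tcpI [-44.    0.1   9.3] F_I [ 7.7  0.5 23.4] w0.009
face True t22.93 tcpI [ -0.9 -19.7   2.3] F_I [ 3.6 -0.9 11.4] w0.007
```

View pics/b_wrist.png

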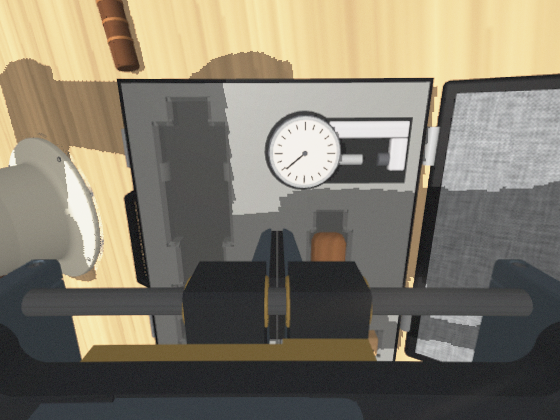

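Run:
```python
from h import *
p=np.load('pl.npy');R=flatR(p[2]);px=-R[:,2];py=R[:,0]
c=np.array([p[0],p[1],0])+px*.0175-py*.0015
print(c,ctrl.ik(c+[0,0,.16],R),ctrl.ik(c+[0,0,.009],R),ctrl.ik(I(63.5,17.5,45),Rhome))
ctrl.goto(c+[0,0,.15],R)
ctrl.command_gripper(.8)
ctrl.move_l(c+[0,0,.03],vel=.15)
k=ctrl.move_l(c+[0,0,.009],vel=.06,contact_N=12);print(k,ctrl.current_tool_pos());st('down')
ctrl.command_gripper(0.0);st('closed')
ctrl.move_l(c+[0,0,.17],vel=.2);st('up')
ctrl.goto(I(63.2,17.5,45),Rhome);st('hover')
np.save('wd.npy',toolT());cv2.imwrite('pics/d_wrist.png',ctrl.read_camera('wrist'))
```

```text
[0.5195 0.3152 0.    ] [25.6175 30.0229 83.3388 -0.     66.6382 51.6671] [25.6175 41.3805 90.0447 -0.     48.5748 51.6671] [-9.1196 37.0748 77.3286 -0.2537 93.5955 -0.4921]
False [0.5193 0.3151 0.0086]
down t27.34 tcpI [  20.9 -318.2  -98.3] F_I [ 0.1 -0.1 -0. ] w0.797
closed t28.07 tcpI [  20.8 -318.3  -97.8] F_I [1.1 0.2 1.8] w0.324
up t29.03 tcpI [  96.4 -317.9   43. ] F_I [-1.7 -0.3 -3.1] w0.324
hover t30.31 tcpI [63.2 16.6 44.8] F_I [-1.6  0.3 -2. ] w0.325
```

View pics/d_wrist.png

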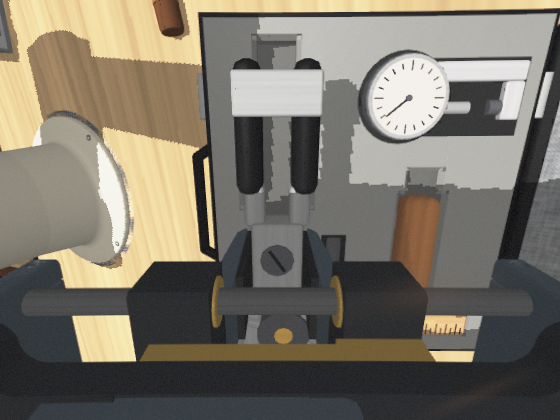

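Run:
```python
from h import *
from scipy.optimize import least_squares
M=np.array([[-89,-23,22],[-89,23,22],[-67,-23,22],[-67,23,22],[66,4,22]],float)
U=np.array([[232,70],[323,70],[232,115],[323,115],[284,337.]])
im=cv2.imread('pics/d_wrist.png')
def f(p,full=False):
    c,s=np.cos(p[1]),np.sin(p[1])
    A=np.c_[M[:,0]*c-M[:,1]*s, M[:,0]*s+M[:,1]*c, M[:,2]]
    P=np.c_[A[:,1],-(A[:,2]-9),-(A[:,0]-17.5-p[0])]/1000
    P[:,0]+=p[2]/1000
    return (proj('wrist',P,np.eye(4))-U).ravel()
print(np.round(f([0,0,0]).reshape(-1,2),1).tolist())
r=least_squares(f,[0,0,0]);print(r.x,np.rad2deg(r.x[1]),np.round(r.fun.reshape(-1,2),1).tolist())
# and is there pitch? seam
crop(cv2.convertScaleAbs(im,alpha=1.4,beta=20),200,20,360,270,2.4,'pics/dc.png')
```

```text
[[-5.5, -3.3], [-0.9, -3.3], [-3.2, -0.2], [-2.9, -0.2], [-2.8, -2.2]]
[-0.936   0.0011  1.6319] 0.06072283895975942 [[-2.2, -1.1], [2.2, -1.2], [-0.1, 1.8], [0.1, 1.7], [-0.1, -1.0]]
```

View pics/dc.png

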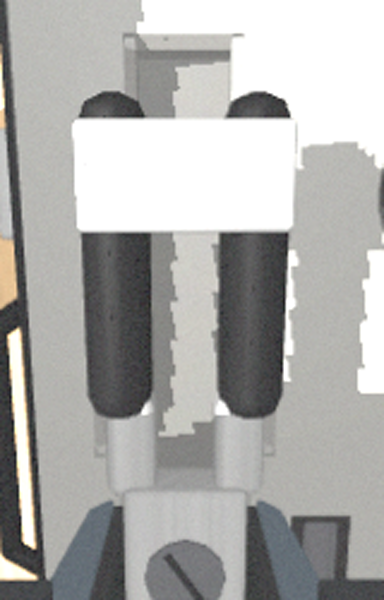

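Run:
```python
from h import *
X,Y=63.3,16.9
ctrl.move_l(I(X,Y,16.5),vel=.08,ori=Rhome);st('pre')
for z in (11,9,7.5,6,5,4,3):
    c=ctrl.move_l(I(X,Y,z),vel=.03,contact_N=25); st(f'z{z} {c}')
    if c: break
cv2.imwrite('pics/e_wrist.png',ctrl.read_camera('wrist'))
```

```text
pre t30.87 tcpI [63.3 16.6 16.7] F_I [-0.7 -0.2 -1.8] w0.331
z11 False t31.20 tcpI [63.3 16.9 11. ] F_I [-1.3 -0.7 -2.7] w0.327
z9 False t31.45 tcpI [63.3 16.9  9. ] F_I [-1.3 -0.3 -2.9] w0.327
z7.5 False t31.70 tcpI [63.3 16.9  7.4] F_I [-1.2  0.6 -2.6] w0.325
z6 False t31.95 tcpI [63.2 16.9  6.2] F_I [-1.3  1.   0.8] w0.327
z5 False t32.20 tcpI [63.  16.9  5.4] F_I [-1.2  1.1  6.8] w0.329
z4 False t32.45 tcpI [63.  16.9  4.5] F_I [-1.4 -0.1  7.4] w0.327
z3 False t32.70 tcpI [63.  16.9  3.5] F_I [-0.4 -0.3  7.9] w0.324
```

View pics/e_wrist.png

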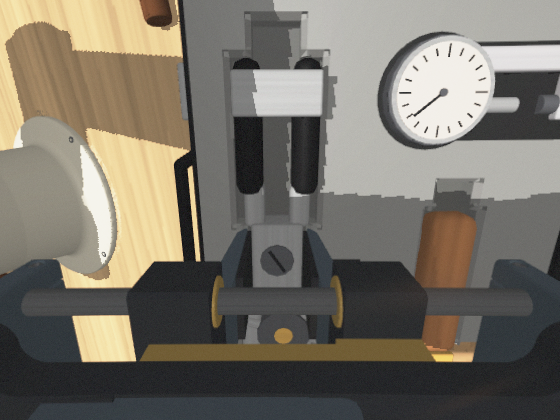

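```bash
cat >> h.py <<'E'
def pr(x,y,zs,tag,stop=24):
    ctrl.move_l(I(x,y,26),vel=.15,ori=Rhome); ctrl.move_l(I(x,y,19),vel=.08)
    for z in zs:
        c=ctrl.move_l(I(x,y,z),vel=.03,contact_N=28);st(f'{tag} z{z} {c}')
        if c or np.linalg.norm(ctrl.current_contact_force())>stop: break
    ctrl.move_l(I(x,y,26),vel=.15)
E
python3 - <<'E'
from h import *
ctrl.command_gripper(.6); st('open')
p=toI(ctrl.current_tool_pos())
ctrl.move_l(I(p[0],p[1],28),vel=.12)
ctrl.command_gripper(0.0)
pr(59.3,66,(15,12.5),'head')
pr(63,-78,(15,12,10),'tail')
E
```

```text
open t33.32 tcpI [63.3 16.9  2.9] F_I [-0.7  0.4 -0.3] w0.603
head z15 False t35.59 tcpI [59.4 65.8 14.9] F_I [ 0.4  0.6 -0.4] w0.002
head z12.5 False t35.84 tcpI [59.4 66.  12.4] F_I [ 0.2  0.  -0.8] w0.006
tail z15 False t37.73 tcpI [ 63.1 -77.9  14.9] F_I [ 0.8 -0.7 -0.2] w0.008
tail z12 False t37.98 tcpI [ 63.1 -77.9  11.8] F_I [ 0.1 -0.3  0.3] w0.003
tail z10 False t38.23 tcpI [ 63.1 -78.    9.9] F_I [-0.2 -0.2 -0.8] w0.006
```

Run:
```python
from h import *
ctrl.move_l(I(63,-78,12),vel=.15)
for z in (9.5,8.5,7.5,6.5,5.5):
    c=ctrl.move_l(I(63,-78,z),vel=.03,contact_N=28);st(f'tail z{z} {c}')
    if c or np.linalg.norm(ctrl.current_contact_force())>20: break
ctrl.move_l(I(63,-78,26),vel=.15)
pr(59.3,66,(11,9.5,8.5,7.5,6.5),'head',20)
```

```text
tail z9.5 False t38.99 tcpI [ 63.  -78.    9.6] F_I [-0.  -0.3  0.3] w0.005
tail z8.5 False t39.24 tcpI [ 62.9 -78.    9.3] F_I [ 3.3  0.7 10.9] w0.005
tail z7.5 False t39.49 tcpI [ 62.9 -77.9   9.2] F_I [ 6.4  1.2 21.1] w0.007
head z11 False t41.54 tcpI [59.4 66.  10.9] F_I [-1.  -0.2 -0.2] w0.004
head z9.5 False t41.79 tcpI [59.3 66.   9.5] F_I [0.  0.4 0.1] w0.003
head z8.5 False t42.04 tcpI [59.3 66.   9.4] F_I [ 4.6 -0.6 13. ] w0.005
head z7.5 False t42.29 tcpI [59.2 66.   9.4] F_I [ 8.6 -1.2 25.7] w0.006
```

Run:
```python
from h import *
ctrl.goto(iO-Rhome@np.array([0,.165,.065]),Rhome);ctrl.sleep(.2);st('')
np.save('wf.npy',toolT())
for n in('wrist','top'):cv2.imwrite(f'pics/f_{n}.png',ctrl.read_camera(n))
T=np.load('wf.npy')
im=cv2.convertScaleAbs(cv2.imread('pics/f_wrist.png'),alpha=1.4,beta=20);b=cv2.resize(im[0:250,150:400],None,fx=2.4,fy=2.4,interpolation=2)
cv2.imwrite('pics/ff.png',b)
```

```text
t43.42 tcpI [  0.7  65.  163.6] F_I [-0.5  0.2  0.1] w0.001
```

View pics/ff.png

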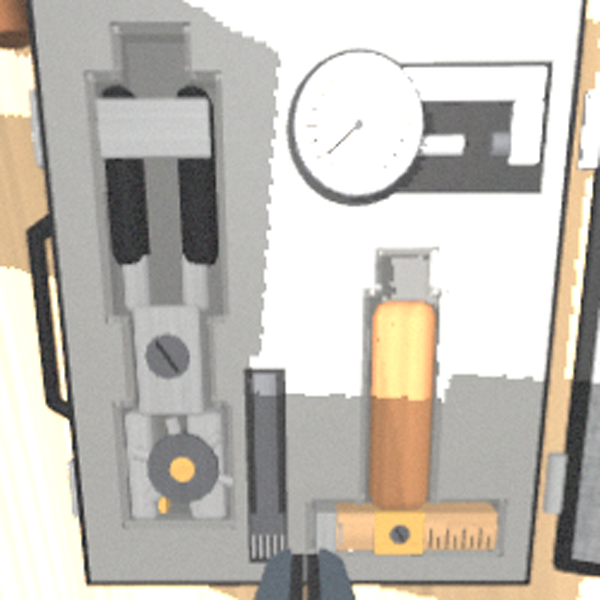

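View pics/f_top.png

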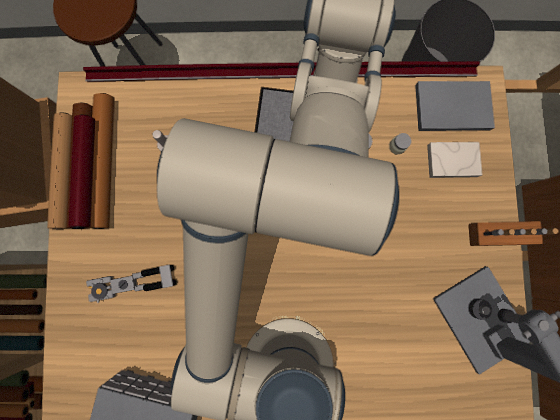

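Run:
```python
from bench import ctrl
ctrl.sign_off(); print(ctrl.current_t())
```

```text
the job is handed in; nothing more can be done
the job is handed in; nothing more can be done
```

Both tools are back in their own cutouts, and I handed the job in at about 43.5 s of the 67 s. The verdict isn't reported to me.

- **Which pliers:** two pairs were in view in the top image, at (180,192) and (130,283). I took the first, about 190 mm long against roughly 260 mm for the other. The second pair was not touched.
- **Strap cutter:** both ends stopped hard at 7.0–7.1 mm above the face under 23–27 N. A touch on the bare face gave the zero, and home is 7 mm.
- **Pliers:** both ends stopped hard at 6.9–7.1 mm above the face under 21–26 N. The last wrist picture shows both tools inside their outlines and square to the insert, with the arm clear.
- **Forces:** the highest reading I logged was about 28 N. One quicker press on the cutter's tail tripped its 25 N contact stop.

**Checks that disagreed:**
- The wrist camera read about 1.5 mm off sideways and put the face 2.3 mm too low. I corrected for both.
- The top camera sat about 3 mm off the wrist camera, so I used the wrist for placing.
- Both tools went from about 7 mm deep at release to fully home with almost no force showing at the ends of the press moves. I did not see the 5–10 N step expected from the tabs, so I relied on the stop heights and the final picture.
- I had no clear final view of the slicker, tape, snap tin and most of the maul, because the arm hid them. No contact showed in the force readings I took near them.

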